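Move the garden tools from the rack to their drip blocks

TASK

Take the trowel, the fork and the dibber one after another out of the slotted rack and stand each, handle up, in the concrete drip block made for it: the trowel in the block with the long opening, the fork in the block with the short rectangular opening, the dibber in the round block. Set them down on the floor of the opening rather than dropping them. Leave the paintbrush standing in the rack, and do not disturb the blue pot and the glass jar.

Things in the scene. Friction and masses are not known exactly. Their poses are not given: they have to be found in the camera images.
- rack: Plywood rack, fixed, 94 x 330 mm and 46 mm high. Four equal slots side by side at y = -120, -40, 40 and 120 mm in its frame; each slot is 74 mm long (along the rack's x), 26 mm wide (along its y) and 40 mm deep, floor 6 mm above the table. The three tools and the paintbrush stand in them, one each, in any order; they fit closely, so they come out straight up only. Origin: centre of its underside, on the table.
- trowel: Square-ended hand trowel standing upright, 170 mm tall: steel blade at the bottom, 68 mm wide along its x, dished 18 mm deep along its y, from 0 to 75 mm height; above it a neck 20 mm thick and a light wooden handle, 24 x 24 mm with rounded edges, from 85 to 170 mm. About 160 g. Origin: centre of its lower end (foot); z up along the handle. It stands freely on its foot.
- fork: Hand fork standing upright, 170 mm tall: four steel tines at the bottom, 46 mm wide over all along its x, 20 mm deep along its y, from 0 to 75 mm height; above them a neck 20 mm thick and a light wooden handle, 24 x 24 mm with rounded edges, from 85 to 170 mm. About 160 g. Origin: centre of its lower end (foot); z up along the handle. It stands freely on its foot.
- dibber: Dibber standing upright, 170 mm tall: round steel spike at the bottom, 20 mm in diameter, narrowing to a blunt 15 mm tip, from 0 to 82 mm height; above it a light wooden handle, 24 x 24 mm with rounded edges, to 170 mm. About 150 g. Origin: centre of its lower end (foot); z up along the handle. It stands freely on its foot.
- brush: Flat paintbrush standing bristles down in one of the rack's slots, 170 mm tall: dark bristles and above them a brass band, 62 mm wide and 18 mm thick, up to 80 mm height, thin wooden handle 26 mm (x) by 14 mm (y) above. Stays where it is. Origin: centre of its lower end; z up.
- long_block: Concrete drip block for the trowel, fixed, 116 x 68 mm and 50 mm high, with an opening 90 mm (along its x) by 42 mm (along its y) and 44 mm deep, floor 6 mm above the table. Origin: centre of its underside, below the middle of the opening; z up.
- short_block: Concrete drip block for the fork, fixed, 90 x 72 mm and 50 mm high, with an opening 64 mm (along its x) by 46 mm (along its y) and 44 mm deep, floor 6 mm above the table. Origin: centre of its underside, below the middle of the opening; z up.
- round_block: Round concrete drip block for the dibber, fixed, 70 mm in diameter and 50 mm high, with a round opening 44 mm in diameter and 44 mm deep, floor 6 mm above the table. Origin: centre of its underside, below the middle of the opening; z up.
- blue_pot: Glazed blue pot, empty, 80 mm across the rim, 80 mm high, loose on the table behind the blocks. Stays where it is. Origin: centre of its underside.
- jar: Closed glass jar with a steel lid, 68 mm in diameter, 90 mm high, loose on the table behind the blocks. Stays where it is. Origin: centre of its underside.
Not all that is in view belongs to the job. Leave any orange or turquoise look-alike of the trowel alone.

How it is judged:
By the outcome, as a careful person would: the job done as asked, in the order asked, and still so for the second after the job is handed in, with the robot touching nothing.
It also fails if it takes over 112 s, if anything falls off the work surface, if the arm or the gripper's body presses on something with over 40 N, if the wrist force passes 120 N, or if a joint passes its speed limit or range.

ROBOT

A 6-joint arm with a two-finger parallel gripper is mounted at the origin on the work surface. World frame = base frame: x ahead of the robot, y to its left, z up, the work surface at z = 0. Lengths are in m, angles in degrees, forces in N, time in s.
With the tool pointing down it reaches from about 0.4 to 0.825 m from the base axis. Payload 7 kg.
Tool frame: the origin (TCP) lies midway between the tips of the shut fingers; the grasp point (between the pads) lies 19 mm behind it; y points along the fingers, z is the direction in which the jaws open and shut, and the axes are right-handed (so a half turn about y gives the same grasp; the last joint's range is limited). The gripper opens to 88 mm and grips with 3 to 60 N. Pads are 19 mm wide; open, the fingers measure 130 mm over their backs; the gripper's body (78 mm by 193 mm) begins 47 mm behind the grasp point.
Start: joints at [90.075, 20.546, 0.682, 0, -70.136, -16.507], TCP at [0.191, 0.647, 0.227] pointing down, gripper open.
Joint ranges: [-176.03, 176.03], [-82.01, 121.73], [-58.28, 71.71], [-173.87, 95.51], [-174.79, -0.11], [-173.66, 173.66]. Speed limits (degrees/s): [136.94, 136.94, 172.46, 180, 180, 180].

INTERFACE

Orientations are given as [roll, pitch, yaw] about the fixed x, y, z axes, in that order (R = Rz(yaw) Ry(pitch) Rx(roll)).
In Python, from plant import ctrl gives the robot as it stands.
- The arm moves only by the tool step_arm, never from a script. Its argument "rows" is a list that holds one entry, the list of rows, each a list of 7 numbers: the gripper command: -1 is shut, 1 is fully open, values between are in proportion, then the shift along the world's x, y, z in cm, then the turn, a rotation vector about the world's x, y, z in degrees. In form: [[[fingers, tx, ty, tz, rx, ry, rz], ...]]. A call has 1 to 12 rows; each row shifts and turns the commanded pose from where the row before left it; what a row does not reach is not made up. A row lasts 1/8 s, in which the tool goes at most 62.5 mm and 10.7 degrees, less where a joint would pass 70% of its speed; a pose out of reach is approached as far as the arm can. A call is refused whole if a number of a shift passes 6.25 or a number of a turn 10.7, either way. A call with a gripper value outside its range is refused whole. The fingers move at their own pace and stop on an object; the grip force is fixed at half the most. Time passes only in rows, so rows that do not move let the fingers close. It gives the time, the measured TCP pose, the force and the opening at its end, in the units of the state.
- ctrl.get_obs(): the state, without advancing time (a new reading comes with each control period).
- ctrl.snapshot(name): name is "scene" or "top" or "wrist"; returns the picture (420x560x3 uint8, blue, green, red); there is no depth.
- ctrl.camera_params(name): a dict with "vertical_fov" (degrees; the focal length in pixels is half the picture's height over the tangent of half this angle, whatever the lens; pixels are square), "cx", "cy" (the principal point, pixels), "rvec" (rotation vector, rad) and "tvec" (3), from world to camera coordinates, as OpenCV has them. Camera axes: x right, y down, z forward; pixel columns grow to the right and rows downward; lengths in m; the calibration is good to about 2 mm. A picture is of the moment at which its call begins: read the wrist's pose just before it. camera_params takes no time and is no camera call; for the wrist camera it gives the pose at the moment of the call.
- ctrl.close_job(): hands the job in, once; it reports no verdict.
The state is a dict: "clock": time; "joint_pos": joint angles; "qvel": joint speeds; "tau": joint torques, N m; "tool_pos": TCP position; "orientation": TCP orientation; "force": force on the tool from outside, world axes, zero at the start; "moment": the same for the moment, N m; "opening": finger opening in m.
Only numpy, scipy, OpenCV 4.12 (cv2) and the standard library are available. Lean on these libraries where they do the work, as an engineer would, in place of code of your own. Each camera call takes 0.05 s, during which the arm holds its last target. There are 200 camera calls.

## Working session

There is one attempt and no reset: what is moved stays moved. The work goes in short steps, Python scripts to look and compute and a tool call to move; the robot and the scene stay as the last step left them, time stands still between calls to the robot, and variables do not carry over. Pictures are saved under pics/ and viewed, about 12 in all and at most 16, crops included, and the job is handed in when it is done.

Besides the shell and the picture viewer there is one more tool, called after "Call:" by a JSON object that holds its "fn" and its "kwargs". step_arm: Moves the arm, as the interface text tells. Its arguments: {"type":"object","properties":{"rows":{"type":"array"}},"required":["rows"]}

```bash
mkdir -p pics; ls
python3 - <<'E'
from plant import ctrl
import cv2
print(ctrl.get_obs())
for n in("scene","top"):
    cv2.imwrite(f"pics/{n}0.png",ctrl.snapshot(n)); print(n,ctrl.camera_params(n))
print(ctrl.camera_params("wrist"))
E
```

```text
pics
{'clock': 0.0, 'joint_pos': array([ 9.00763445e+01,  2.05914014e+01,  6.34199128e-01, -2.08224741e-02,
       -7.01335752e+01, -1.65070171e+01]), 'qvel': array([-0.00839779,  0.07130154,  0.06298685, -0.07589978, -0.02921694,
        0.00361046]), 'tau': array([ 9.52390910e-04, -5.82702184e+01,  2.93053508e+01,  6.99750692e+00,
        6.82327125e-03, -1.58855987e-04]), 'tool_pos': array([0.19080887, 0.64697532, 0.22562407]), 'orientation': array([-8.99074017e+01,  7.02781401e-03,  1.63562241e+02]), 'force': array([0.38799413, 0.38368303, 1.13821752]), 'moment': array([-0.02723921,  0.00031237, -0.04571442]), 'opening': 0.0878723890223425}
scene {'vertical_fov': 51.19678925590172, 'cx': 275.85359429516836, 'cy': 209.468518724697, 'rvec': array([ 1.08445035,  2.32083661, -1.07721369]), 'tvec': array([ 0.41001405, -0.26770269,  1.17200583])}
top {'vertical_fov': 49.01578204900234, 'cx': 275.356351858951, 'cy': 221.13929565968058, 'rvec': array([ 2.09534649, -2.14268305,  0.17372675]), 'tvec': array([0.01447085, 0.61969518, 0.8512222 ])}
{'vertical_fov': 59.1800944992243, 'cx': 281.54957746794327, 'cy': 209.78732211292055, 'rvec': array([-1.76032822,  2.35646659,  0.35201542]), 'tvec': array([ 0.67473214, -0.03692025,  0.39228942])}
```

View pics/scene0.png

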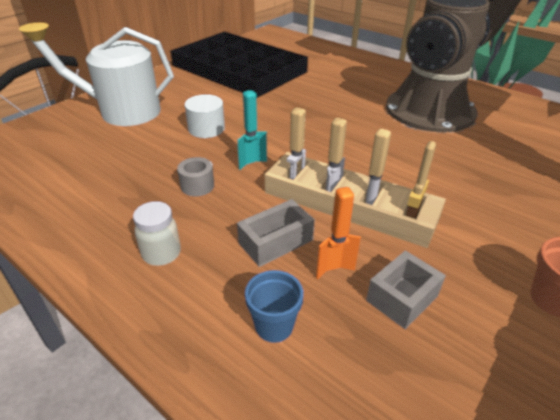

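View pics/top0.png

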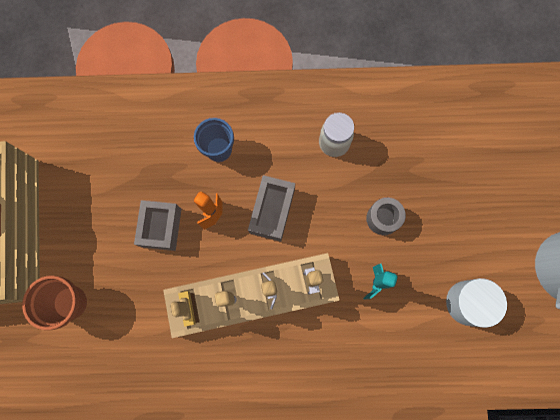

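```bash
cat > h.py <<'E'
import numpy as np, cv2
from plant import ctrl
def cam(n):
    p=ctrl.camera_params(n); f=210/np.tan(np.radians(p["vertical_fov"]/2))
    return np.array([[f,0,p["cx"]],[0,f,p["cy"]],[0,0,1]]),cv2.Rodrigues(p["rvec"])[0],np.array(p["tvec"])
def onplane(c,uv,z):
    K,R,t=c; uv=np.atleast_2d(uv).astype(float)
    d=(np.linalg.inv(K)@np.c_[uv,np.ones(len(uv))].T).T@R; o=-R.T@t
    return o+d*((z-o[2])/d[:,2])[:,None]
def proj(c,P):
    K,R,t=c; q=(np.atleast_2d(P)@R.T+t)@K.T; return q[:,:2]/q[:,2:]
E
python3 - <<'E'
import cv2,numpy as np
from h import *
a=cv2.imread("pics/scene0.png")[90:250,225:455]; b=cv2.imread("pics/top0.png")[165:345,125:415]
cv2.imwrite("pics/c1.png",cv2.resize(a,None,fx=3.4,fy=3.4,interpolation=3))
cv2.imwrite("pics/c2.png",cv2.resize(b,None,fx=2.7,fy=2.7,interpolation=3))
for n in("scene","top"):
    K,R,t=cam(n); print(n,-R.T@t,R[2])
E
```

```text
scene [1.08478215 0.36796238 0.54883995] [-0.58893927 -0.48797509 -0.64422888]
top [ 0.45677164 -0.01292866  0.94868502] [ 0.17973694  0.0149376  -0.98360129]
```

View pics/c1.png

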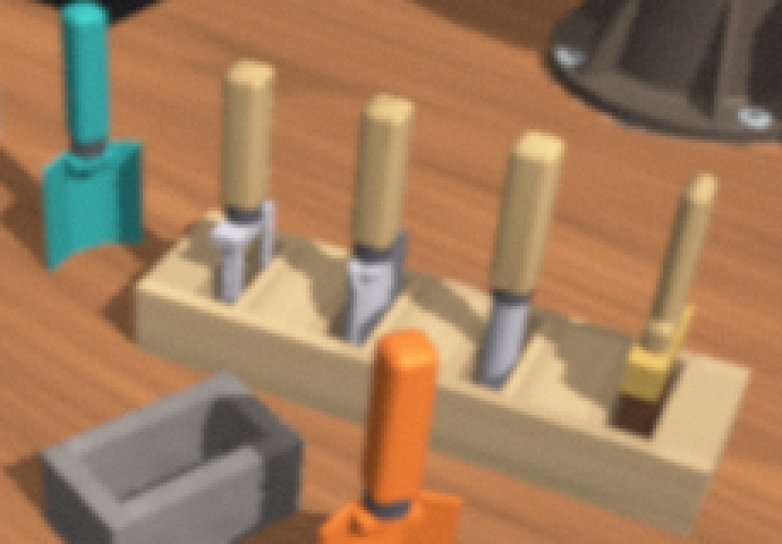

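View pics/c2.png

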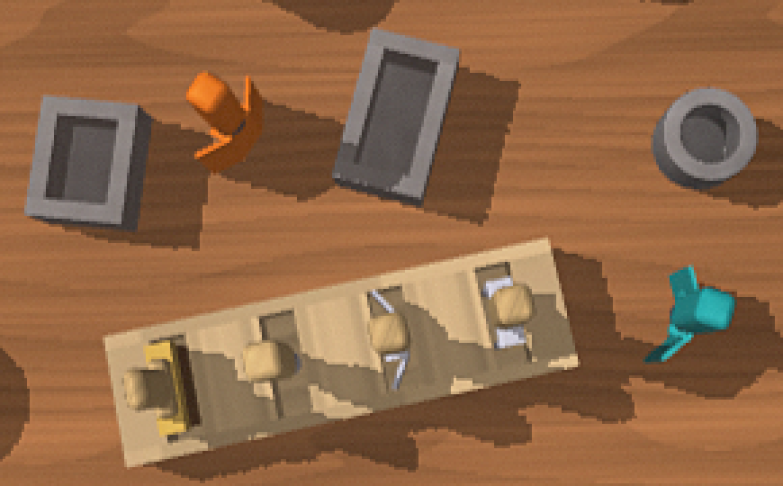

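```bash
cat > m.py <<'E'
from h import *
T=cam("top");S=cam("scene")
def o(p,f=2.7,x=125,y=165): return (np.array(p,float)+.5)/f-.5+[x,y]
def rect(name,p,z):
    q=onplane(T,o(p),z)[:,:2]; e=np.linalg.norm(np.roll(q,-1,0)-q,axis=1)*1000
    v=q-np.roll(q,-1,0); a=np.degrees(np.arctan2(v[:,1],v[:,0]))
    print(name,"c",q.mean(0).round(4),"sides",e.round(),"ang",a.round(1)); return q
r=rect("rack",[(105,337),(549,238),(580,367),(127,467)],.046)
rect("long out",[(374,29),(460,47),(422,202),(333,182)],.05)
rect("long in",[(382,49),(437,61),(412,178),(355,175)],.05)
rect("short out",[(43,95),(138,105),(123,230),(25,214)],.05)
rect("short in",[(57,115),(122,121),(109,205),(50,196)],.05)
rect("round out",[(706,88),(756,135),(709,182),(660,135)],.05)
rect("round in",[(706,104),(737,134),(708,163),(680,134)],.05)
c=r.mean(0); d=(r[0]+r[3]-r[1]-r[2]); d/=np.linalg.norm(d)
print("yaw",np.degrees(np.arctan2(d[1],d[0]))-90)
for n,s in zip(("brush","dib","trowel","fork"),(.12,.04,-.04,-.12)):
    p=c+d*s; P=np.r_[p,.176]; print(n,P.round(4),"top c2",((proj(T,P)[0]-[125,165])*2.7).round(),"scene c1",((proj(S,P)[0]-[225,90])*3.4).round())
E
python3 m.py
python3 - <<'E'
from h import *
# wood/steel-independent: color masks
T=cam("top");im=cv2.imread("pics/top0.png");h=cv2.cvtColor(im,cv2.COLOR_BGR2HSV)
g=((h[...,1]<60)&(h[...,2]>50)&(h[...,2]<190)).astype(np.uint8);g[:165]=0;g[255:]=0
for c in cv2.findContours(g,0,2)[0]:
    if cv2.contourArea(c)>500: print(cv2.minAreaRect(c),cv2.contourArea(c))
for n,lo,hi in(("orange",(5,180,120),(14,255,255)),("turq",(80,120,60),(100,255,255)),("blue",(100,100,30),(120,255,255))):
    m=cv2.inRange(h,lo,hi);m[:110]=0
    for c in cv2.findContours(m,0,2)[0]:
        if cv2.contourArea(c)>60: print(n,cv2.boundingRect(c),onplane(T,c[:,0].mean(0),.08))
E
```

```text
rack c [0.4777 0.051 ] sides [329.  95. 329.  93.] ang [ 101.3   11.1  -79.  -169. ]
long out c [0.6499 0.0071] sides [ 66. 120.  67. 120.] ang [  76.3  -15.  -104.1  164.5]
long in c [0.6491 0.0077] sides [42. 90. 42. 97.] ang [ 75.9 -13.1 -94.4 167.3]
short out c [0.6207 0.2402] sides [72. 94. 74. 90.] ang [  82.5   -5.7 -100.5  173.4]
short in c [0.6218 0.2385] sides [49. 63. 44. 61.] ang [  83.3   -7.5 -100.   176.9]
round out c [ 0.6288 -0.2201] sides [50. 50. 49. 50.] ang [  43.4  -47.  -136.8  133.9]
round in c [ 0.6296 -0.2202] sides [31. 31. 29. 30.] ang [  42.6  -47.  -139.2  137.2]
yaw 11.166925307619678
brush [0.4545 0.1688 0.176 ] top c2 [134. 388.] scene c1 [697. 179.]
dib [0.4699 0.0903 0.176 ] top c2 [261. 360.] scene c1 [535. 137.]
trowel [0.4854 0.0118 0.176 ] top c2 [389. 332.] scene c1 [384.  99.]
fork [ 0.5009 -0.0667  0.176 ] top c2 [515. 304.] scene c1 [245.  64.]
((157.43490600585938, 225.06442260742188), (41.473270416259766, 47.3352165222168), 8.426969528198242) 1799.0
((385.50006103515625, 216.00001525878906), (34.64822769165039, 38.890869140625), 45.0) 1049.0
((271.2552185058594, 207.6680450439453), (34.462379455566406, 59.391239166259766), 14.931416511535645) 1941.5
orange (194, 192, 16, 19) [[0.66024378 0.14105506 0.08      ]]
turq (364, 264, 33, 35) [[ 0.49794447 -0.19195552  0.08      ]]
blue (194, 118, 39, 38) [[0.78429977 0.12215395 0.08      ]]
```

Call:
{"fn": "step_arm", "kwargs": {"rows": [[[1,1.2,-2.6,0.9,0,0,-2.6],[1,1.2,-2.6,0.9,0,0,-2.6],[1,1.2,-2.6,0.9,0,0,-2.6],[1,1.2,-2.6,0.9,0,0,-2.6],[1,1.2,-2.6,0.9,0,0,-2.6],[1,1.2,-2.6,0.9,0,0,-2.6],[1,1.2,-2.6,0.9,0,0,-2.6],[1,1.2,-2.6,0.9,0,0,-2.6],[1,1.2,-2.6,0.9,0,0,-2.6],[1,1.2,-2.6,0.9,0,0,-2.6],[1,1.2,-2.6,0.9,0,0,-2.6],[1,1.2,-2.6,0.9,0,0,-2.6]]]}}

```text
clock: 1.6
tool_pos: [0.3356, 0.3336, 0.3352]
orientation: [-90.0, -0.0, 132.2]
force: [-0.0, 0.3, 0.1]
opening: 0.0872
```

Call:
{"fn": "step_arm", "kwargs": {"rows": [[[1,1.2,-2.6,0,0,0,-2.6],[1,1.2,-2.6,0,0,0,-2.6],[1,1.2,-2.6,0,0,0,-2.6],[1,1.2,-2.6,0,0,0,-2.6],[1,1.2,-2.6,0,0,0,-2.6],[1,1.2,-2.6,0,0,0,-2.6],[1,1.2,-2.6,0,0,0,-2.6],[1,1.2,-2.6,0,0,0,-2.6],[1,1.2,-2.6,0,0,0,-2.6],[1,1.2,-2.6,0,0,0,-2.6],[1,1.2,-2.6,0,0,0,-2.6],[1,1.2,-2.6,0,0,0,-2.6]]]}}

```text
clock: 3.1
tool_pos: [0.4789, 0.0216, 0.3349]
orientation: [-90.0, -0.0, 101.0]
force: [0.0, 0.6, 0.3]
opening: 0.0879
```

Call:
{"fn": "step_arm", "kwargs": {"rows": [[[1,0,0,0,0,0,0],[1,0,0,0,0,0,0],[1,0,0,0,0,0,0]]]}}

```text
clock: 3.48
tool_pos: [0.4787, 0.0236, 0.3348]
orientation: [-90.0, -0.0, 101.2]
force: [0.3, -0.6, -0.1]
opening: 0.0877
```

Run:
```python
from h import *
W=cam("wrist");im=ctrl.snapshot("wrist");o=ctrl.get_obs();print(o["clock"],o["tool_pos"],o["orientation"],o["joint_pos"].round(1))
for n,P in dict(trowel=(.4854,.0118,.176),dib=(.4699,.0903,.176),fork=(.5009,-.0667,.176),lb=(.650,.0075,.05)).items():
    u=proj(W,P)[0];print(n,u.round());cv2.drawMarker(im,tuple(int(v) for v in u.round()),(0,0,255),0,12)
cv2.imwrite("pics/w1.png",im)
```

```text
3.525 [0.4787041  0.02375543 0.33472928] [-9.00156768e+01 -7.48184344e-03  1.01213201e+02] [ 26.4  -1.5 -12.4  -0.  -79.1 -15.2]
trowel [277. 176.]
dib [278. 260.]
fork [277.  79.]
lb [141. 124.]
```

View pics/w1.png

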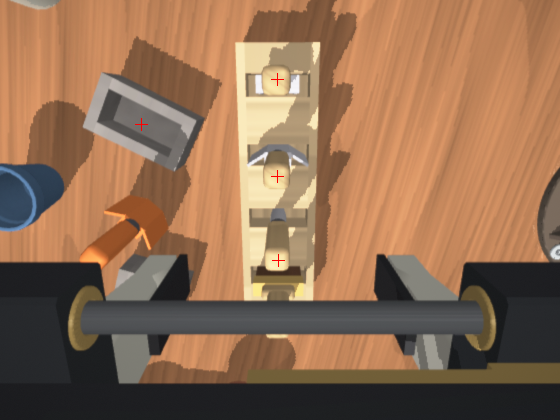

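Call:
{"fn": "step_arm", "kwargs": {"rows": [[[1,0.35,-0.6,0,0,0,0],[1,0.32,-0.6,0,0,0,0],[1,0,0,-2.5,0,0,0],[1,0,0,-2.5,0,0,0],[1,0,0,-2.5,0,0,0],[1,0,0,-2.5,0,0,0],[1,0,0,-2.5,0,0,0],[1,0,0,-2.5,0,0,0],[1,0,0,-2.0,0,0,0],[1,0,0,-2.0,0,0,0],[1,0,0,-1.9,0,0,0],[1,0,0,0,0,0,0]]]}}

```text
clock: 5.03
tool_pos: [0.4849, 0.0108, 0.1244]
orientation: [-89.8, 0.0, 101.2]
force: [0.0, 1.0, 0.1]
opening: 0.0878
```

Call:
{"fn": "step_arm", "kwargs": {"rows": [[[-1,0,0,0,0,0,0],[-1,0,0,0,0,0,0],[-1,0,0,0,0,0,0],[-1,0,0,0,0,0,0],[-1,0,0,0,0,0,0],[-1,0,0,0,0,0,0],[-1,0,0,0,0,0,0],[-1,0,0,0,0,0,0]]]}}

```text
clock: 6.02
tool_pos: [0.4857, 0.0114, 0.1255]
orientation: [-90.0, -0.0, 101.2]
force: [1.2, -0.5, -0.1]
opening: 0.024
```

Call:
{"fn": "step_arm", "kwargs": {"rows": [[[-1,0,0,0.5,0,0,0],[-1,0,0,1,0,0,0],[-1,0,0,1,0,0,0],[-1,0,0,1,0,0,0],[-1,0,0,1,0,0,0],[-1,0,0,1,0,0,0],[-1,0,0,1,0,0,0],[-1,0,0,1,0,0,0],[-1,0,0,1,0,0,0],[-1,0,0,1,0,0,0],[-1,0,0,0.5,0,0,0],[-1,0,0,0,0,0,0]]]}}

```text
clock: 7.52
tool_pos: [0.4858, 0.0115, 0.2259]
orientation: [-90.0, -0.0, 101.2]
force: [0.6, 0.3, -1.7]
opening: 0.0239
```

Call:
{"fn": "step_arm", "kwargs": {"rows": [[[-1,1.6,0,0,0,0,-2.5],[-1,1.6,0,0,0,0,-2.5],[-1,1.6,0,0,0,0,-2.5],[-1,1.6,0,0,0,0,-2.5],[-1,1.6,0,0,0,0,-2.5],[-1,1.6,0,0,0,0,-2.5],[-1,1.6,0,0,0,0,-2.5],[-1,1.6,0,0,0,0,-2.5],[-1,1.6,0,0,0,0,-2.5],[-1,1.6,0,0,0,0,-2.5],[-1,0,0,0,0,0,0],[-1,0,0,0,0,0,0]]]}}

```text
clock: 9.02
tool_pos: [0.6454, 0.0114, 0.2253]
orientation: [-90.0, 0.0, 76.2]
force: [-0.2, -0.4, -1.2]
opening: 0.0238
```

Run:
```python
from h import *
S=cam("scene");im=ctrl.snapshot("scene")
cv2.imwrite("pics/s2.png",cv2.resize(im[60:340,150:470],None,fx=2.2,fy=2.2,interpolation=3))
o=ctrl.get_obs();print(o["clock"],o["tool_pos"],o["orientation"],o["force"],o["opening"])
```

```text
9.075 [0.64534284 0.01140131 0.2255483 ] [-8.99854205e+01  6.07328228e-04  7.61756378e+01] [ 0.05254132 -0.23552715 -1.15346102] 0.023779238420140323
```

View pics/s2.png

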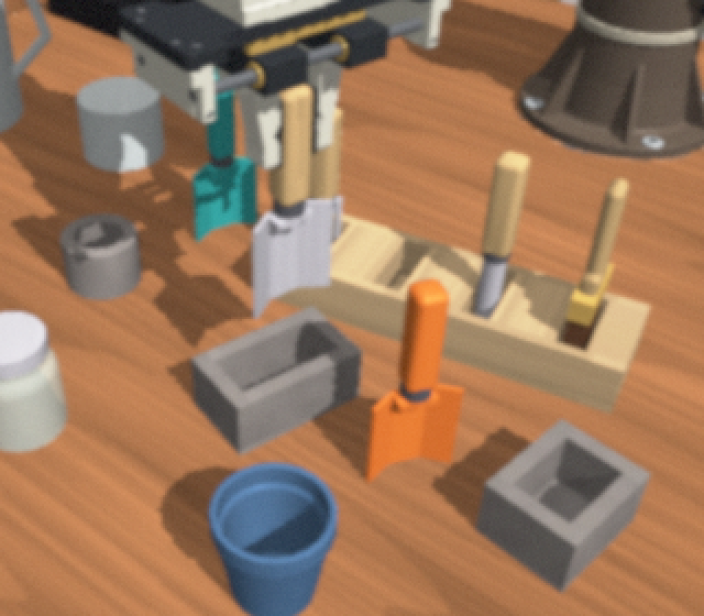

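Run:
```python
from h import *
S=cam("scene")
def o(p): return (np.array(p,float)+.5)/2.2-.5+[150,60]
for n,p in dict(long=[(193,375),(314,309),(360,352),(238,412)],short=[(484,488),(567,423),(648,477),(566,553)]).items():
    q=onplane(S,o(p),.05)[:,:2];print(n,q.mean(0).round(4),(np.linalg.norm(np.roll(q,-1,0)-q,axis=1)*1e3).round(),q.round(3).tolist())
q=onplane(S,o([(61,246),(139,243)]),.05);print(q,q.mean(0))
```

```text
long [0.657  0.0142] [124.  63. 114.  53.] [[0.711, -0.025], [0.589, -0.004], [0.608, 0.057], [0.719, 0.028]]
short [0.6268 0.243 ] [93. 67. 95. 68.] [[0.667, 0.202], [0.575, 0.217], [0.586, 0.283], [0.68, 0.269]]
[[ 0.6643576  -0.23206346  0.05      ]
 [ 0.61624551 -0.18216879  0.05      ]] [ 0.64030155 -0.20711612  0.05      ]
```

```bash
cat > ov.py <<'E'
from h import *
def box(c,yaw,L,W,z):
    a=np.radians(yaw);R=np.array([[np.cos(a),-np.sin(a)],[np.sin(a),np.cos(a)]])
    p=np.array([(1,1),(-1,1),(-1,-1),(1,-1)])*[L/2,W/2]@R.T+c; return np.c_[p,np.full(4,z)]
def circ(c,r,z):
    t=np.linspace(0,2*np.pi,25)[:-1]; return np.c_[c[0]+r*np.cos(t),c[1]+r*np.sin(t),0*t+z]
sh=[box((.650,.0075),-14,.116,.068,.05),box((.650,.0075),-14,.09,.042,.05),box((.6215,.239),-7,.09,.072,.05),box((.6215,.239),-7,.064,.046,.05),circ((.6293,-.22),.035,.05),circ((.6293,-.22),.022,.05)]
def draw(im,c,x,y,w,h,f):
    o=cv2.resize(im[y:y+h,x:x+w],None,fx=f,fy=f,interpolation=3)
    for s in sh: cv2.polylines(o,[np.round(((proj(c,s)+.5-[x,y])*f-.5)).astype(int)],True,(0,0,255),1)
    return o
E
python3 - <<'E'
from ov import *
T=draw(cv2.imread("pics/top0.png"),cam("top"),125,165,290,90,2.7)
S=draw(cv2.imread("pics/scene0.png"),cam("scene"),165,150,290,110*1,2.7)
S2=draw(cv2.imread("pics/scene0.png"),cam("scene"),165,200,290,125,2.7)
cv2.imwrite("pics/ov1.png",np.vstack([T,S2]))
print(T.shape,S2.shape)
E
```

```text
(243, 783, 3) (338, 783, 3)
```

View pics/ov1.png

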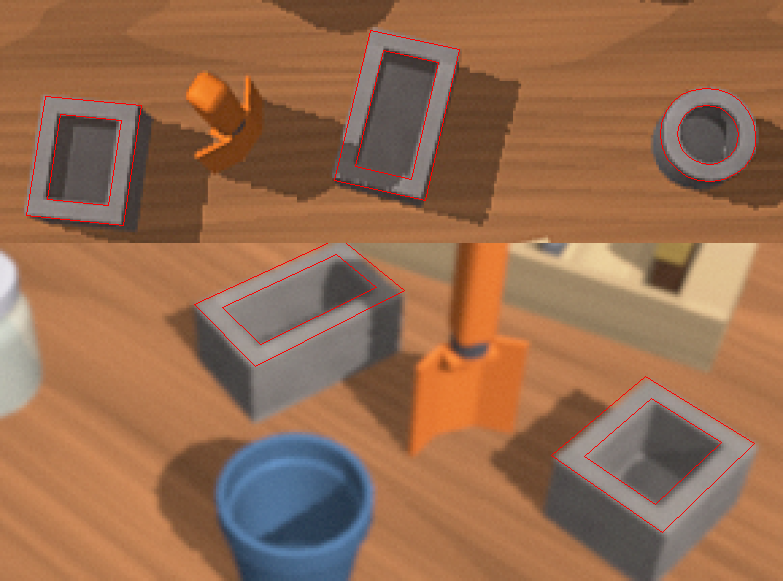

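Call:
{"fn": "step_arm", "kwargs": {"rows": [[[-1,0.45,-0.4,0,0,0,0],[-1,0,0,-1,0,0,0],[-1,0,0,-1.5,0,0,0],[-1,0,0,-1.5,0,0,0],[-1,0,0,-1.5,0,0,0],[-1,0,0,-1.5,0,0,0],[-1,0,0,-1,0,0,0],[-1,0,0,-0.8,0,0,0],[-1,0,0,-0.5,0,0,0],[-1,0,0,-0.3,0,0,0],[-1,0,0,-0.2,0,0,0],[-1,0,0,0,0,0,0]]]}}

```text
clock: 10.58
tool_pos: [0.6502, 0.0074, 0.1277]
orientation: [-90.0, -0.0, 76.2]
force: [-0.0, 0.1, -1.5]
opening: 0.0236
```

Call:
{"fn": "step_arm", "kwargs": {"rows": [[[-1,0,0,-0.1,0,0,0],[-1,0,0,-0.1,0,0,0],[-1,0,0,0,0,0,0],[-1,0,0,0,0,0,0]]]}}

```text
clock: 11.08
tool_pos: [0.6502, 0.0074, 0.1256]
orientation: [-90.0, -0.0, 76.2]
force: [-0.1, -0.3, -1.9]
opening: 0.0237
```

Call:
{"fn": "step_arm", "kwargs": {"rows": [[[-1,0,0,-0.05,0,0,0],[-1,0,0,0,0,0,0],[-1,0,0,0,0,0,0]]]}}

```text
clock: 11.45
tool_pos: [0.6502, 0.0074, 0.1255]
orientation: [-90.0, -0.0, 76.2]
force: [-1.3, -0.0, 4.3]
opening: 0.0238
```

Call:
{"fn": "step_arm", "kwargs": {"rows": [[[-1,0,0,-0.05,0,0,0],[-1,0,0,0,0,0,0],[-1,0,0,0,0,0,0]]]}}

```text
clock: 11.82
tool_pos: [0.6502, 0.0074, 0.1255]
orientation: [-90.0, -0.0, 76.2]
force: [-3.3, 1.5, 8.4]
opening: 0.0242
```

Call:
{"fn": "step_arm", "kwargs": {"rows": [[[-1,0,0,0.05,0,0,0],[-0.3,0,0,0,0,0,0],[0,0,0,0,0,0,0],[0.3,0,0,0,0,0,0],[0.6,0,0,0,0,0,0],[0.6,0,0,0,0,0,0],[0.6,0,0,0,0,0,0],[0.6,0,0,0.5,0,0,0],[0.6,0,0,1,0,0,0],[0.6,0,0,1,0,0,0],[0.6,0,0,1.5,0,0,0],[0.6,0,0,2,0,0,0]]]}}

```text
clock: 13.32
tool_pos: [0.65, 0.0074, 0.1862]
orientation: [-90.0, 0.0, 76.2]
force: [0.2, 0.3, 0.3]
opening: 0.0701
```

Call:
{"fn": "step_arm", "kwargs": {"rows": [[[0.6,0,0,2.5,0,0,0],[0.6,0,0,2.5,0,0,0],[0.6,-1,-1,1,0,0,3.5],[0.6,-2,-1,0,0,0,3.5],[0.6,-2,-1,0,0,0,3.5],[0.6,-2,-1,0,0,0,3.5],[0.6,-2,-1,0,0,0,3.5],[0.6,-2,-1,0,0,0,3.5],[0.6,-2,-1,0,0,0,4],[0.6,-1.9,-0.4,0,0,0,0],[0.6,0,0,0,0,0,0],[0.6,0,0,0,0,0,0]]]}}

```text
clock: 14.82
tool_pos: [0.5016, -0.0664, 0.2456]
orientation: [-90.1, 0.0, 101.1]
force: [0.5, -0.6, -0.0]
opening: 0.0703
```

Run:
```python
from h import *
o=ctrl.get_obs();print(o["clock"],o["tool_pos"],o["orientation"],o["opening"])
W=cam("wrist");w=ctrl.snapshot("wrist");s=ctrl.snapshot("scene")
for n,P in dict(dib=(.4699,.0903,.176),fork=(.5009,-.0667,.176)).items():
    u=proj(W,P)[0];cv2.drawMarker(w,tuple(int(v) for v in u.round()),(0,0,255),0,12)
cv2.imwrite("pics/p3.png",np.hstack([cv2.resize(w[:,60:440],None,fx=1,fy=1),cv2.resize(s[60:340,140:420],None,fx=1.5,fy=1.5)]))
```

```text
14.825 [ 0.50156399 -0.06639479  0.24557617] [-9.00558208e+01  6.54469074e-03  1.01129356e+02] 0.07027198922058797
```

View pics/p3.png

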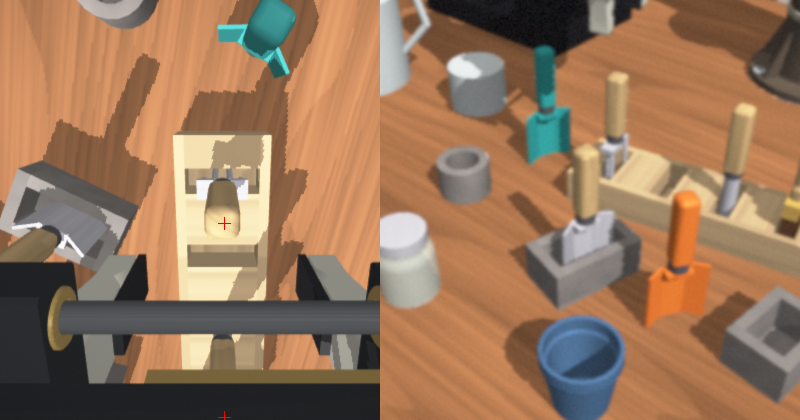

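Call:
{"fn": "step_arm", "kwargs": {"rows": [[[0.6,0,0,-2,0,0,0],[0.6,0,0,-2,0,0,0],[0.6,0,0,-2,0,0,0],[0.6,0,0,-2,0,0,0],[0.6,0,0,-2,0,0,0],[0.6,0,0,-1.5,0,0,0],[0.6,0,0,-0.5,0,0,0],[0.6,0,0,0,0,0,0],[-1,0,0,0,0,0,0],[-1,0,0,0,0,0,0],[-1,0,0,0,0,0,0],[-1,0,0,0,0,0,0]]]}}

```text
clock: 16.42
tool_pos: [0.5012, -0.0666, 0.1252]
orientation: [-90.0, -0.0, 101.2]
force: [0.9, -0.2, -0.2]
opening: 0.0357
```

Call:
{"fn": "step_arm", "kwargs": {"rows": [[[-1,0,0,0,0,0,0],[-1,0,0,0,0,0,0],[-1,0,0,0,0,0,0]]]}}

```text
clock: 16.8
tool_pos: [0.5012, -0.0666, 0.1251]
orientation: [-90.0, 0.0, 101.2]
force: [-0.6, 0.6, 0.9]
opening: 0.0241
```

Call:
{"fn": "step_arm", "kwargs": {"rows": [[[-1,0,0,0.5,0,0,0],[-1,0,0,1,0,0,0],[-1,0,0,1,0,0,0],[-1,0,0,1,0,0,0],[-1,0,0,1,0,0,0],[-1,0,0,1,0,0,0],[-1,0,0,2,0,0,0],[-1,0,0,2.5,0,0,0],[-1,0,0,3,0,0,0],[-1,0,0,3,0,0,0],[-1,0,0,3,0,0,0],[-1,0,0,2,0,0,0]]]}}

```text
clock: 18.3
tool_pos: [0.5013, -0.0667, 0.3371]
orientation: [-90.1, 0.0, 101.2]
force: [-0.2, 0.0, -1.9]
opening: 0.024
```

Call:
{"fn": "step_arm", "kwargs": {"rows": [[[-1,1,2.5,0,0,0,-1.5],[-1,1,2.6,0,0,0,-1.5],[-1,1,2.5,0,0,0,-1.5],[-1,1,2.6,0,0,0,-1.5],[-1,1,2.5,0,0,0,-1.5],[-1,1,2.6,0,0,0,-1.5],[-1,1,2.5,0,0,0,-1.5],[-1,1,2.6,0,0,0,-1.5],[-1,1,2.5,0,0,0,-1.5],[-1,1,2.6,0,0,0,-1.5],[-1,1,2.5,0,0,0,-1.5],[-1,1,2.6,0,0,0,-1.5]]]}}

```text
clock: 19.8
tool_pos: [0.6213, 0.2401, 0.3352]
orientation: [-90.0, 0.0, 83.1]
force: [0.3, -0.3, -0.6]
opening: 0.0238
```

Call:
{"fn": "step_arm", "kwargs": {"rows": [[[-1,0,0,0,0,0,0],[-1,0,0,0,0,0,0],[-1,0,0,0,0,0,0]]]}}

```text
clock: 20.18
tool_pos: [0.621, 0.2387, 0.3355]
orientation: [-90.0, -0.0, 83.2]
force: [1.2, -0.9, -1.7]
opening: 0.0238
```

Run:
```python
from h import *
o=ctrl.get_obs();print(o["clock"],o["tool_pos"],o["orientation"],o["opening"])
s=ctrl.snapshot("scene");t=ctrl.snapshot("top")
cv2.imwrite("pics/p4.png",np.hstack([cv2.resize(t[130:350,80:360],None,fx=1.43,fy=1.43),cv2.resize(s[60:340,160:500],(390,315))]))
```

```text
20.175 [0.62095469 0.2387472  0.3354668 ] [-9.00114053e+01 -6.65648206e-03  8.31516817e+01] 0.023770723233832714
```

View pics/p4.png

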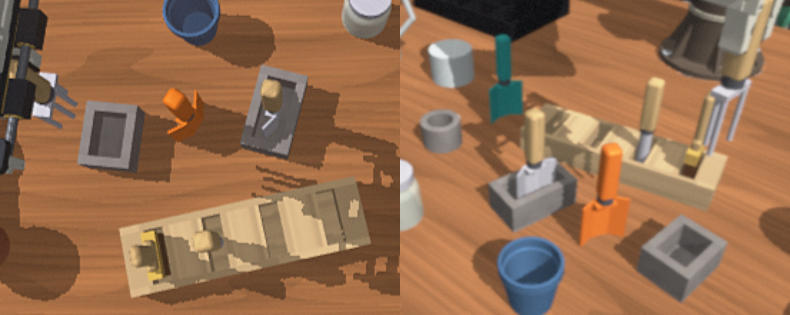

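Call:
{"fn": "step_arm", "kwargs": {"rows": [[[-1,0,0,-2,0,0,0],[-1,0,0,-3,0,0,0],[-1,0,0,-3,0,0,0],[-1,0,0,-3,0,0,0],[-1,0,0,-2.5,0,0,0],[-1,0,0,-2,0,0,0],[-1,0,0,-1.5,0,0,0],[-1,0,0,-1.5,0,0,0],[-1,0,0,-1.2,0,0,0],[-1,0,0,-0.8,0,0,0],[-1,0,0,-0.3,0,0,0],[-1,0,0,0,0,0,0]]]}}

```text
clock: 21.78
tool_pos: [0.6213, 0.2395, 0.1272]
orientation: [-90.0, -0.0, 83.2]
force: [0.6, -1.1, -1.2]
opening: 0.0241
```

Call:
{"fn": "step_arm", "kwargs": {"rows": [[[-1,0,0,0,0,0,0],[-1,0,0,-0.1,0,0,0],[-1,0,0,0,0,0,0],[-1,0,0,0,0,0,0]]]}}

```text
clock: 22.28
tool_pos: [0.6212, 0.2394, 0.1261]
orientation: [-90.0, -0.0, 83.2]
force: [-0.3, 1.3, -1.6]
opening: 0.0239
```

Call:
{"fn": "step_arm", "kwargs": {"rows": [[[-1,0,0,-0.05,0,0,0],[-1,0,0,0,0,0,0],[-1,0,0,-0.05,0,0,0],[-1,0,0,0,0,0,0],[-1,0,0,0,0,0,0]]]}}

```text
clock: 22.9
tool_pos: [0.6212, 0.2394, 0.1251]
orientation: [-90.0, -0.0, 83.2]
force: [-0.5, 0.1, -0.4]
opening: 0.024
```

Call:
{"fn": "step_arm", "kwargs": {"rows": [[[-1,0,0,-0.05,0,0,0],[-1,0,0,0,0,0,0],[-1,0,0,0,0,0,0]]]}}

```text
clock: 23.28
tool_pos: [0.6213, 0.2394, 0.1251]
orientation: [-90.0, -0.0, 83.2]
force: [-2.0, 0.1, 6.0]
opening: 0.0233
```

Call:
{"fn": "step_arm", "kwargs": {"rows": [[[-1,0,0,0.05,0,0,0],[-0.3,0,0,0,0,0,0],[0,0,0,0,0,0,0],[0.3,0,0,0,0,0,0],[0.6,0,0,0,0,0,0],[0.6,0,0,0,0,0,0],[0.6,0,0,0,0,0,0],[0.6,0,0,0.5,0,0,0],[0.6,0,0,1,0,0,0],[0.6,0,0,1,0,0,0],[0.6,0,0,1.5,0,0,0],[0.6,0,0,2,0,0,0]]]}}

```text
clock: 24.78
tool_pos: [0.6211, 0.2393, 0.1862]
orientation: [-90.0, 0.0, 83.2]
force: [1.2, 0.2, 0.6]
opening: 0.0703
```

Call:
{"fn": "step_arm", "kwargs": {"rows": [[[0.6,0,0,3,0,0,0],[0.6,0,0,3,0,0,0],[0.6,-1.5,-1.5,0,0,0,2],[0.6,-2,-2,0,0,0,2],[0.6,-2,-2,0,0,0,2],[0.6,-2,-2,0,0,0,2],[0.6,-2,-2,0,0,0,2],[0.6,-2,-2,0,0,0,2],[0.6,-2,-2,0,0,0,2],[0.6,-1.6,-1.4,0,0,0,4],[0.6,0,0,0,0,0,0],[0.6,0,0,0,0,0,0]]]}}

```text
clock: 26.28
tool_pos: [0.4707, 0.0907, 0.2459]
orientation: [-90.1, -0.0, 101.1]
force: [0.5, 0.2, -0.5]
opening: 0.0701
```

Run:
```python
from h import *
o=ctrl.get_obs();print(o["clock"],o["tool_pos"],o["orientation"],o["opening"])
W=cam("wrist");w=ctrl.snapshot("wrist");s=ctrl.snapshot("scene")
u=proj(W,(.4699,.0903,.176))[0];cv2.drawMarker(w,tuple(int(v) for v in u.round()),(0,0,255),0,12)
cv2.imwrite("pics/p5.png",np.hstack([w[:,60:440],cv2.resize(s[60:340,180:460],None,fx=1.5,fy=1.5)]))
```

```text
26.275 [0.47066519 0.09070861 0.24592068] [-9.00850173e+01 -2.55005274e-02  1.01119951e+02] 0.07012192471222867
```

View pics/p5.png

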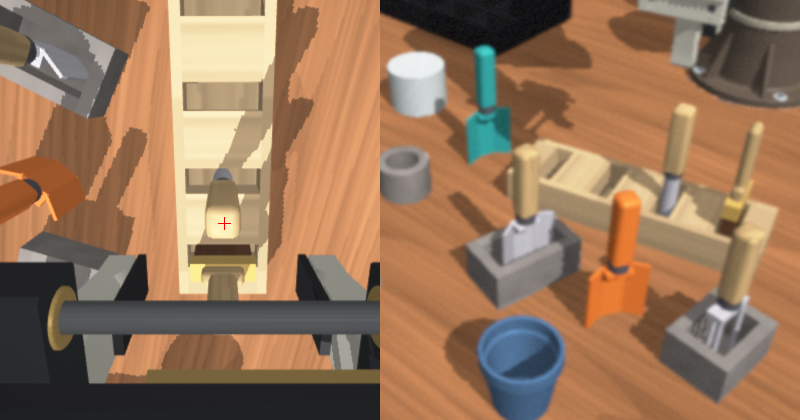

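Call:
{"fn": "step_arm", "kwargs": {"rows": [[[0.6,0,0,-2,0,0,0],[0.6,0,0,-2,0,0,0],[0.6,0,0,-2,0,0,0],[0.6,0,0,-2,0,0,0],[0.6,0,0,-2,0,0,0],[0.6,0,0,-1.5,0,0,0],[0.6,0,0,-0.5,0,0,0],[0.6,0,0,0,0,0,0],[-1,0,0,0,0,0,0],[-1,0,0,0,0,0,0],[-1,0,0,0,0,0,0],[-1,0,0,0,0,0,0]]]}}

```text
clock: 27.88
tool_pos: [0.4702, 0.0904, 0.1252]
orientation: [-90.0, -0.0, 101.2]
force: [0.1, -0.5, -0.3]
opening: 0.0358
```

Call:
{"fn": "step_arm", "kwargs": {"rows": [[[-1,0,0,0,0,0,0],[-1,0,0,0,0,0,0],[-1,0,0,0,0,0,0]]]}}

```text
clock: 28.25
tool_pos: [0.4702, 0.0904, 0.1251]
orientation: [-90.0, -0.0, 101.2]
force: [0.1, -0.1, 1.2]
opening: 0.0239
```

Call:
{"fn": "step_arm", "kwargs": {"rows": [[[-1,0,0,0.5,0,0,0],[-1,0,0,1,0,0,0],[-1,0,0,1,0,0,0],[-1,0,0,1,0,0,0],[-1,0,0,1,0,0,0],[-1,0,0,1,0,0,0],[-1,0,0,2,0,0,0],[-1,0,0,2.5,0,0,0],[-1,0,0,3,0,0,0],[-1,0,0,3,0,0,0],[-1,0,0,3,0,0,0],[-1,0,0,2,0,0,0]]]}}

```text
clock: 29.75
tool_pos: [0.4703, 0.0904, 0.337]
orientation: [-90.1, -0.0, 101.2]
force: [-0.9, 0.9, -1.0]
opening: 0.0238
```

Call:
{"fn": "step_arm", "kwargs": {"rows": [[[-1,1.3,-2.6,0,0,0,0],[-1,1.3,-2.6,0,0,0,0],[-1,1.3,-2.6,0,0,0,0],[-1,1.3,-2.6,0,0,0,0],[-1,1.3,-2.6,0,0,0,0],[-1,1.3,-2.6,0,0,0,0],[-1,1.3,-2.6,0,0,0,0],[-1,1.3,-2.6,0,0,0,0],[-1,1.3,-2.6,0,0,0,0],[-1,1.3,-2.6,0,0,0,0],[-1,1.3,-2.6,0,0,0,0],[-1,1.6,-2.4,0,0,0,0]]]}}

```text
clock: 31.25
tool_pos: [0.6293, -0.2205, 0.3353]
orientation: [-90.0, -0.0, 101.2]
force: [1.0, 0.3, -1.7]
opening: 0.0235
```

Call:
{"fn": "step_arm", "kwargs": {"rows": [[[-1,0,0,0,0,0,0],[-1,0,0,0,0,0,0],[-1,0,0,0,0,0,0]]]}}

```text
clock: 31.62
tool_pos: [0.6289, -0.219, 0.3355]
orientation: [-90.0, 0.0, 101.2]
force: [-0.4, 0.5, -1.0]
opening: 0.0239
```

Run:
```python
from ov import *
o=ctrl.get_obs();print(o["clock"],o["tool_pos"],o["orientation"],o["opening"])
s=ctrl.snapshot("scene");t=ctrl.snapshot("top")
a=draw(s,cam("scene"),140,60,350,280,1.14);b=draw(t,cam("top"),120,150,350,200,1.14)
h=max(len(a),len(b));cv2.imwrite("pics/p6.png",np.hstack([np.pad(x,((0,h-len(x)),(0,0),(0,0))) for x in(a,b)]))
```

```text
31.625 [ 0.62889441 -0.21902226  0.33547779] [-9.00204565e+01  7.46928144e-04  1.01203691e+02] 0.023858034532419085
```

View pics/p6.png

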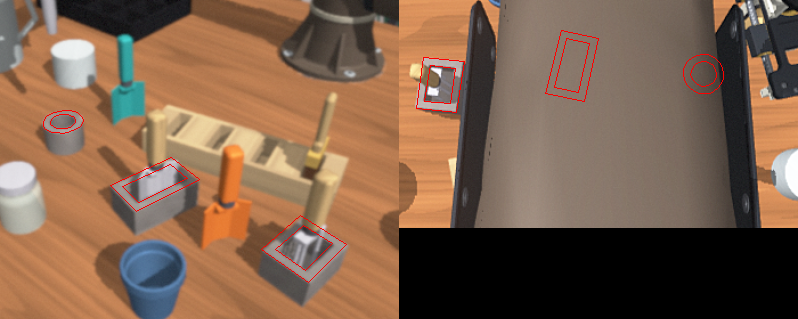

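Call:
{"fn": "step_arm", "kwargs": {"rows": [[[-1,0,-0.1,-2,0,0,0],[-1,0,0,-3,0,0,0],[-1,0,0,-3,0,0,0],[-1,0,0,-3,0,0,0],[-1,0,0,-2.5,0,0,0],[-1,0,0,-2,0,0,0],[-1,0,0,-1.5,0,0,0],[-1,0,0,-1.5,0,0,0],[-1,0,0,-1.2,0,0,0],[-1,0,0,-0.8,0,0,0],[-1,0,0,-0.3,0,0,0],[-1,0,0,0,0,0,0]]]}}

```text
clock: 33.22
tool_pos: [0.6293, -0.2207, 0.1272]
orientation: [-90.0, 0.0, 101.2]
force: [0.3, 0.6, -1.2]
opening: 0.0242
```

Call:
{"fn": "step_arm", "kwargs": {"rows": [[[-1,0,0,-0.1,0,0,0],[-1,0,0,0,0,0,0],[-1,0,0,-0.05,0,0,0],[-1,0,0,0,0,0,0],[-1,0,0,0,0,0,0]]]}}

```text
clock: 33.85
tool_pos: [0.6292, -0.2206, 0.1256]
orientation: [-90.0, 0.0, 101.2]
force: [0.8, 1.0, -0.8]
opening: 0.0237
```

Call:
{"fn": "step_arm", "kwargs": {"rows": [[[-1,0,0,-0.05,0,0,0],[-1,0,0,0,0,0,0],[-1,0,0,0,0,0,0]]]}}

```text
clock: 34.22
tool_pos: [0.6292, -0.2207, 0.1252]
orientation: [-90.0, 0.0, 101.2]
force: [0.2, -0.1, -0.1]
opening: 0.024
```

Call:
{"fn": "step_arm", "kwargs": {"rows": [[[-1,0,0,-0.05,0,0,0],[-1,0,0,0,0,0,0],[-1,0,0,0,0,0,0]]]}}

```text
clock: 34.6
tool_pos: [0.6293, -0.2207, 0.1252]
orientation: [-90.0, 0.0, 101.2]
force: [-1.0, -0.1, 5.7]
opening: 0.0238
```

Call:
{"fn": "step_arm", "kwargs": {"rows": [[[-1,0,0,0.05,0,0,0],[-0.3,0,0,0,0,0,0],[0,0,0,0,0,0,0],[0.3,0,0,0,0,0,0],[0.6,0,0,0,0,0,0],[0.6,0,0,0,0,0,0],[0.6,0,0,0,0,0,0],[0.6,0,0,0.5,0,0,0],[0.6,0,0,1,0,0,0],[0.6,0,0,1,0,0,0],[0.6,0,0,1.5,0,0,0],[0.6,0,0,2,0,0,0]]]}}

```text
clock: 36.1
tool_pos: [0.629, -0.2206, 0.1862]
orientation: [-90.0, -0.0, 101.2]
force: [0.6, -0.2, 1.0]
opening: 0.0697
```

Call:
{"fn": "step_arm", "kwargs": {"rows": [[[0.6,0,0,3,0,0,0],[0.6,0,0,3,0,0,0],[0.6,0,0,3,0,0,0],[0.6,-2,-2.5,2,0,0,-2],[0.6,-3,-2.5,0,0,0,-2],[0.6,-3,-2.5,0,0,0,-2],[0.6,-3,-2.5,0,0,0,-2],[0.6,-3,-2.5,0,0,0,-2],[0.6,-3,-2.5,0,0,0,-2],[0.6,-3,-2.5,0,0,0,-2],[0.6,-2,-2.5,0,0,0,-2],[0.6,0,0,0,0,0,0]]]}}

```text
clock: 37.6
tool_pos: [0.4077, -0.4219, 0.2963]
orientation: [-90.1, 0.0, 85.0]
force: [0.2, -0.1, 1.2]
opening: 0.07
```

Run:
```python
from ov import *
o=ctrl.get_obs();print(o["clock"],o["tool_pos"],o["force"])
s=ctrl.snapshot("scene");t=ctrl.snapshot("top")
a=cv2.resize(s[60:340,110:460],None,fx=1.14,fy=1.14);b=cv2.resize(t[100:350,100:450],None,fx=1.14,fy=1.14)
for n,x,y,sx in(("trowel",.650,.0075,0),("fork",.6215,.239,0),("dib",.6293,-.2207,0),("brush",.4545,.1688,0)):
    for c,im,ox,oy in((cam("scene"),a,110,60),(cam("top"),b,100,100)):
        u=((proj(c,(x,y,.176))[0]-[ox,oy])*1.14).round().astype(int);cv2.drawMarker(im,tuple(map(int,u)),(0,0,255),0,8)
h=max(len(a),len(b));cv2.imwrite("pics/p7.png",np.hstack([np.pad(x,((0,h-len(x)),(0,0),(0,0))) for x in(a,b)]))
t0=cv2.imread("pics/top0.png")
def blob(im,lo,hi,r):
    m=cv2.inRange(cv2.cvtColor(im,cv2.COLOR_BGR2HSV),lo,hi);k=np.zeros_like(m);x,y,w,hh=r;k[y:y+hh,x:x+w]=m[y:y+hh,x:x+w];M=cv2.moments(k,True);return np.round([M["m10"]/M["m00"],M["m01"]/M["m00"],M["m00"]],1)
for im in(t0,t): print(blob(im,(100,100,30),(120,255,255),(180,110,70,60)),blob(im,(0,0,150),(180,60,255),(315,105,50,60)),blob(im,(80,120,60),(100,255,255),(350,250,60,60)),blob(im,(3,200,180),(14,255,255),(185,180,45,50)))
```

```text
37.6 [ 0.40770674 -0.42194973  0.29629076] [ 0.19449278 -0.132301    1.21886805]
[215.6 138.8 332. ] [336.7 127.8 777. ] [381.6 280.3 475. ] [202.3 202.6 175. ]
[215.7 138.9 344. ] [336.7 127.8 775. ] [381.4 280.5 483. ] [202.3 202.6 173. ]
```

View pics/p7.png

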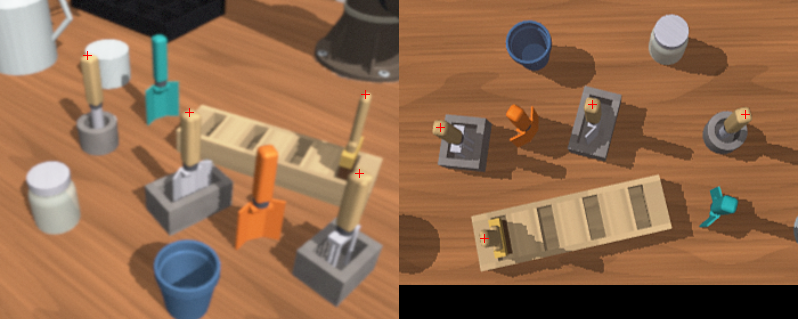

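All handle tops lie on their expected upright marks in both views. The pot, jar and look-alikes haven't moved, and the arm is clear.

```bash
python3 -c "
from plant import ctrl
print(ctrl.close_job())"
```

```text
the job is handed in; nothing more can be done
None
```

The trowel, fork and dibber now stand handle up in the long, short and round blocks, placed in that order. I set each one down until the wrist force showed it touching the floor of the opening (about 4–8 N of contact), then released it. I handed the job in at about 38 s.

- **Final check:** The scene and top views show all three handle tops, and the brush still in the rack, on the marks expected for tools standing upright. In the top view the blue pot, the jar and the orange and turquoise look-alikes are within 0.2 pixels of where they began.
- **Disagreement along the way:** A rough hand-picked reading of the blocks in the scene view differed from the top view by 5–17 mm. I overlaid the computed block outlines on both views; the top-view positions matched in both, so I used those.

No check failed.

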